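# Gauge a casting ring and pass it

## Task

Three upright steel casting rings differ only in diameter; just one of them passes the wide upper (go) part of the slot gauge on the wooden tray and stops on its narrower (no-go) step. Lower that ring upright into the gauge until it rests on the step, then lift it out and leave it standing on the empty wooden floor of the same tray, beside the gauge. Leave the other two rings standing where they are.

Things in the scene. Friction and masses are not known exactly. Their poses are not given: they have to be found in the camera images.
- ring_a: Plain steel tube (casting ring) standing on end on the table, outer diameter 26 mm, height 75 mm, wall 3 mm, 80 g. Origin: centre of its underside; z is its axis, up.
- ring_b: The same kind of tube, outer diameter 38 mm, height 75 mm, wall 3 mm, 95 to 160 g. Origin: centre of its underside; z is its axis, up.
- ring_c: The same kind of tube, outer diameter 50 mm, height 75 mm, wall 3 mm, 160 g. Origin: centre of its underside; z is its axis, up.
- gauge_tray: Fixed wooden tray, 140 (x) by 260 mm (y); origin: underside centre, z up. Floor at z 8 mm, rim 8 wide, z 16. Slot gauge on it, centred at x 0, y +80 mm: two steel rails 100 mm long along x, ends open, 68 mm over both. From its top, z 48, 45 degree lead-ins narrow from 56 mm to the 44 mm go gap (z 42 to 28); level no-go steps at z 28; 32 mm gap below. Floor empty from y -122 to +46 mm.
Mind the look-alikes: they are no part of the job. What is shaped like the ring_b but yellow is not meant.

How it is judged:
By the outcome, as a careful person would: the job done as asked, in the order asked, and still so for the second after the job is handed in, with the robot touching nothing.
It also fails if it takes over 40 s, if anything falls off the work surface, if the arm or the gripper's body presses on something with over 40 N, if the wrist force passes 120 N, or if a joint passes its speed limit or range.

## Robot

A 6-joint arm with a two-finger parallel gripper is mounted at the origin on the work surface. World frame = base frame: x ahead of the robot, y to its left, z up, the work surface at z = 0. Lengths are in m, angles in degrees, forces in N, time in s.
With the tool pointing down it reaches from about 0.375 to 0.9 m from the base axis. Payload 3.1 kg.
Tool frame: the origin (TCP) lies at the very end of the fingers, on their centre line; the grasp point (between the pads) lies 19 mm behind it (grip_point_offset is the distance from the TCP to the grasp point, in m); y points along the fingers, x is the direction in which the jaws open and shut, and the axes are right-handed (so a half turn about y gives the same grasp; the last joint's range is limited). The gripper opens to 87 mm and grips with 3 to 60 N. Pads are 19 mm wide; open, the fingers measure 117 mm over their backs; the gripper's body (75 mm by 190 mm) begins 51 mm behind the grasp point.
Start: joints at [-80.529, 30.224, 82.088, -0, 67.689, -10.227], TCP at [0.211, -0.588, 0.223] pointing down, gripper open.
Joint ranges: [-176.69, 176.69], [-43.24, 126.21], [12.49, 139.97], [-82, 262], [0, 151.66], [-163.58, 163.58]. Speed limits (degrees/s): [159.86, 159.86, 180, 180, 180, 180].

## Interface

Orientations are given as a 3x3 rotation matrix whose columns are the frame's x, y, z axes.
In Python, from rig import * gives the robot as it stands.
- The arm moves only by the tool send_rows, never from a script. Its argument "moves" is text: rows parted by semicolons, each of 5 numbers parted by spaces: the finger opening in mm, from 0 to 87, then the shift along the tool's x, y, z in mm, then the turn about the tool's y in degrees. In form: fingers dx dy dz yaw; .... A call has 1 to 20 rows; each row shifts and turns the commanded pose from where the row before left it, along the tool's axes as they then stand; what a row does not reach is not made up. A row lasts 1/12 s, in which the tool goes at most 41.7 mm and 7.16 degrees, less where a joint would pass 70% of its speed; a pose out of reach is approached as far as the arm can. A call is refused whole if a number of a shift passes 41.7 or a number of a turn 7.16, either way. A call with a gripper value outside its range is refused whole. The fingers move at their own pace and stop on an object; the grip force is fixed at half the most. Time passes only in rows, so rows that do not move let the fingers close. It gives the time, the measured TCP pose, the force and the opening at its end, in the units of the state.
- read_state(): the state, without advancing time (a new reading comes with each control period).
- capture(name): name is "scene" or "top"; returns a dict with "image" (480x640x3 uint8, blue, green, red), "z_map" (480x640 float32, m along the optical axis (not along the pixel's ray), 0 where there is no reading), "mtx" (3x3 intrinsics, pixels), "origin" and "rotation" of the camera in the world. Camera axes: x right, y up, looking along -z (the intrinsics and any distortion apply to the point x, -y, -z); pixel columns grow to the right and rows downward; lengths in m; the calibration is good to about 2 mm. A picture is of the moment at which its call begins.
- hand_in(): hands the job in, once; it reports no verdict.
Trained networks look in a picture, given as the dict that the camera call returned (one of the last four; its "shot" number tells which), for a name from the list of things; names that differ only in an ending like _2 or _b are one class to them, and where a whole thing is asked for, a point or a joint stands for the part that bears it (a point fixed in the world has none). Each returns a list of dicts, best first, with "p" (0 to 1); they miss things now and then, are a little off and sometimes report something else, mostly with a low value. They report only what shows in the picture. A call takes as long as a camera call. They do not tell look-alikes from the thing itself.
- search_frame(picture, name): "bbox" ([left, top, right, bottom] in pixels, round what is visible of it).
- masks_of(picture, name): "region" (480x640 bool, what is visible of it) and "bbox" ([left, top, right, bottom] in pixels, round what is visible of it).
- mark_of(picture, name): "pixel" ([row, column] in pixels: a listed point, or the origin of a listed thing).
The state is a dict: "time_s": time; "joint_positions": joint angles; "qvel": joint speeds; "tau": joint torques, N m; "position": TCP position; "tcp_rot": TCP orientation; "force": force on the tool from outside, world axes, zero at the start; "moment": the same for the moment, N m; "opening": opening from 0.0 (shut) to 1.0 (fully open).
Only numpy, scipy, OpenCV 4.12 (cv2) and the standard library are available. Lean on these libraries where they do the work, as an engineer would, in place of code of your own. Each camera call takes 0.05 s, during which the arm holds its last target. There are 200 camera calls.

## Working session

There is one attempt and no reset: what is moved stays moved. The work goes in short steps, Python scripts to look and compute and a tool call to move; the robot and the scene stay as the last step left them, time stands still between calls to the robot, and variables do not carry over. Pictures are saved under pics/ and viewed, about 8 in all and at most 12, crops included, and the job is handed in when it is done.

Besides the shell and the picture viewer there is one more tool, called after "Emit:" by a JSON object that holds its "op" and its "data". send_rows: Moves the arm, as the interface text tells. Its arguments: {"type":"object","properties":{"moves":{"type":"string"}},"required":["moves"]}

```bash
mkdir -p pics
cat > h.py <<'E'
from rig import *
import numpy as np, cv2
def pts(c):
    z=c["z_map"];v,u=np.mgrid[:480,:640];K=c["mtx"]
    x=(u-K[0,2])/K[0,0]*z;y=(v-K[1,2])/K[1,1]*z
    P=np.stack([x,-y,-z],-1)@np.array(c["rotation"]).T+np.array(c["origin"])
    P[z==0]=np.nan
    return P
E
python3 - <<'E'
from h import *
s=read_state();print(s["time_s"],s["position"],s["tcp_rot"],s["opening"])
ims=[]
for n in("scene","top"):
    c=capture(n);cv2.imwrite(f"pics/{n}0.png",c["image"]);print(n,c["origin"],c["rotation"],c["mtx"],[k for k in c])
    P=pts(c)
    for r in("ring_a","ring_b","ring_c","gauge_tray"):
        for m in masks_of(c,r)[:5]:
            q=P[m["region"]];q=q[~np.isnan(q[:,0])]
            print(n,r,round(m["p"],2),np.round(m["bbox"]),np.round(np.percentile(q,[2,50,98],axis=0),3).tolist(), c["image"][m["region"]].mean(0).round())
E
```

```text
0.0 [ 0.21056703 -0.58770819  0.22158844] [[ 3.37065184e-01 -3.61264033e-04  9.41481243e-01]
 [-9.41479034e-01  2.07052445e-03  3.37065187e-01]
 [-2.07112946e-03 -9.99997791e-01  3.57779191e-04]] 1.0013351759837958
scene [ 0.85568312 -0.46082131  0.64542646] [[ 0.82456387 -0.42301074  0.3757078 ]
 [ 0.5654481   0.6385144  -0.52208027]
 [-0.01904928  0.64293179  0.76568652]] [[451.90882993   0.         318.75060004]
 [  0.         451.90882993 244.11835079]
 [  0.           0.           1.        ]] ['image', 'z_map', 'mtx', 'origin', 'rotation', 'shot']
scene ring_a 0.83 [158. 325. 190. 364.] [[0.476, -0.338, 0.002], [0.495, -0.328, 0.051], [0.5, -0.315, 0.074]] [75. 76. 77.]
scene ring_a 0.71 [236. 331. 274. 382.] [[0.58, -0.296, 0.002], [0.603, -0.272, 0.045], [0.627, -0.249, 0.074]] [74. 75. 75.]
scene ring_a 0.7 [250. 239. 276. 287.] [[0.479, -0.147, 0.006], [0.503, -0.134, 0.051], [0.514, -0.112, 0.074]] [73. 74. 75.]
scene ring_a 0.7 [238. 275. 271. 323.] [[0.501, -0.215, -0.002], [0.541, -0.201, 0.047], [0.554, -0.177, 0.074]] [ 51.  94. 106.]
scene ring_b 0.83 [158. 325. 190.
[... 2366 characters left out ...]
 -0.31, -0.002], [0.601, -0.274, 0.043], [0.624, -0.245, 0.076]] [58. 59. 60.]
top ring_c 0.82 [456. 258. 479. 272.] [[0.474, -0.336, 0.003], [0.486, -0.319, 0.052], [0.497, -0.311, 0.077]] [50. 51. 51.]
top ring_c 0.76 [356. 254. 380. 273.] [[0.481, -0.145, 0.011], [0.495, -0.141, 0.06], [0.51, -0.11, 0.077]] [64. 65. 66.]
top ring_c 0.71 [389. 230. 410. 251.] [[0.516, -0.213, 0.001], [0.534, -0.198, 0.054], [0.551, -0.177, 0.077]] [33. 77. 91.]
top ring_c 0.62 [420. 191. 459. 223.] [[0.577, -0.31, -0.002], [0.601, -0.274, 0.043], [0.624, -0.245, 0.076]] [58. 59. 60.]
top gauge_tray 0.64 [130. 193. 272. 282.] [[0.471, 0.077, 0.004], [0.545, 0.204, 0.008], [0.62, 0.319, 0.048]] [40. 62. 93.]
```

View pics/scene0.png

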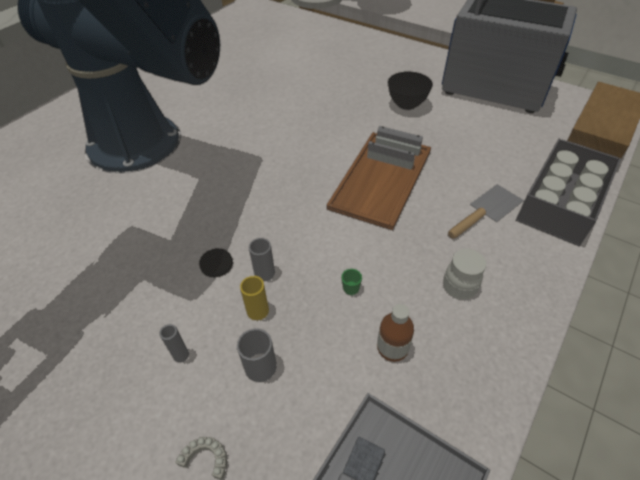

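View pics/top0.png

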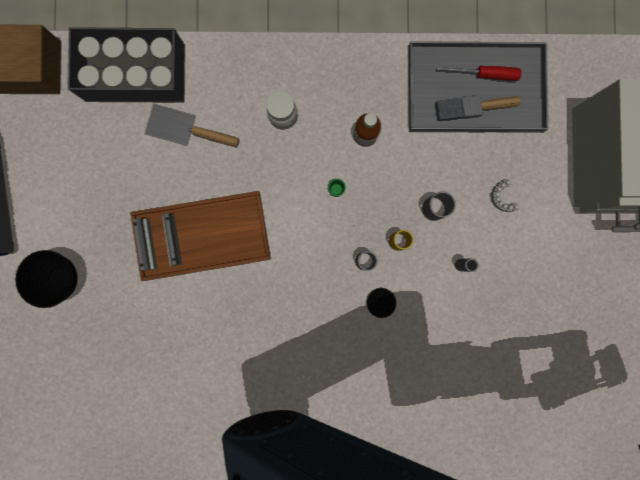

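```bash
cat >> h.py <<'E'
from scipy.optimize import least_squares
def ring(c,P,bb,r,zmin=0.06,zmax=.085):
    l,t,R,b=[int(v) for v in bb];q=P[t-3:b+3,l-3:R+3].reshape(-1,3)
    q=q[(q[:,2]>zmin)&(q[:,2]<zmax)]
    # mid-radius of wall fitted with free radius too
    f=lambda p:np.hypot(q[:,0]-p[0],q[:,1]-p[1])-p[2]
    s=least_squares(f,[*np.median(q[:,:2],0),r],loss="soft_l1",f_scale=.002)
    return s.x.round(4),len(q)
def gauge(P,bb):
    l,t,R,b=[int(v) for v in bb];q=P[t-3:b+3,l-3:R+3].reshape(-1,3)
    k=q[(q[:,2]>.044)&(q[:,2]<.055)][:,:2]
    return cv2.minAreaRect((k*1000).astype(np.float32)),len(k)
E
python3 - <<'E'
from h import *
for n in("scene","top"):
    c=capture(n);P=pts(c)
    for m in masks_of(c,"ring_a")[:4]: 
        print(n,np.round(m["bbox"]),ring(c,P,m["bbox"],.018,.072),c["image"][m["region"]].mean(0).round())
    for m in masks_of(c,"gauge_tray")[:2]:
        print(gauge(P,m["bbox"]))
        q=P[m["region"]];q=q[(q[:,2]>.0)&(q[:,2]<.025)][:,:2]
        print("tray",cv2.minAreaRect((q*1000).astype(np.float32)))
E
```

```text
scene [240. 274. 268. 320.] (array([ 0.5356, -0.1968,  0.0173]), 112) [ 48.  92. 105.]
scene [250. 237. 277. 283.] (array([ 0.5283, -0.1429,  0.0399]), 123) [74. 76. 78.]
scene [161. 324. 190. 363.] (array([ 0.4873, -0.3257,  0.0112]), 87) [77. 78. 79.]
scene [233. 329. 274. 384.] (array([ 0.6023, -0.2713,  0.0234]), 189) [75. 77. 78.]
(((532.8789672851562, 278.6311340332031), (98.8413314819336, 70.79592895507812), 9.290605545043945), 243)
tray ((546.4315185546875, 199.5155792236328), (140.45144653320312, 263.2001953125), 9.466878890991211)
top [422. 190. 456. 220.] (array([ 0.6011, -0.2697,  0.0233]), 123) [46. 47. 47.]
top [457. 256. 480. 270.] (array([ 0.4862, -0.324 ,  0.0114]), 62) [49. 50. 51.]
top [356. 254. 380. 274.] (array([ 0.4943, -0.1272,  0.0172]), 93) [61. 62. 63.]
top [388. 231. 411. 249.] (array([ 0.5344, -0.1952,  0.0172]), 78) [33. 76. 90.]
(((532.4465942382812, 280.4215393066406), (99.94151306152344, 69.14403533935547), 9.346830368041992), 535)
tray ((545.2626342773438, 201.74407958984375), (139.0745849609375, 261.0023498535156), 9.612133026123047)
```

Emit:
{"op": "send_rows", "data": {"moves": "65 0 0 0 5.15;65 0 0 0 5.15;65 -25.5 0 22.2 0;65 -25.5 0 22.2 0;65 -25.5 0 22.2 0;65 -25.5 0 22.2 0;65 -25.5 0 22.2 0;65 -25.5 0 22.2 0;65 -25.5 0 22.2 0;65 -25.5 0 22.2 0;65 -25.5 0 22.2 0;65 -25.5 0 22.2 0;65 -25.5 0 22.2 0;65 -25.5 0 22.2 0;65 -25.5 0 22.2 0;65 -25.5 0 22.2 0;65 -25.5 0 22.2 0;65 -25.5 0 22.2 0;65 0 0 0 0;65 0 0 0 0"}}

```text
time_s: 2.47
position: [0.4951, -0.1264, 0.2227]
tcp_rot: [[0.167, 0.0, 0.986], [-0.986, -0.0, 0.167], [0.0, -1.0, 0.0]]
force: [-0.1, 0.1, -1.5]
opening: 0.748
```

```bash
cat >> h.py <<'E'
def delta(tx,ty,tz):
    s=read_state();R=np.array(s["tcp_rot"]);p=np.array(s["position"])
    print("t",s["time_s"],"p",p.round(4),"yawx",np.degrees(np.arctan2(R[1,0],R[0,0])).round(2),"open",round(s["opening"]*87,1),"F",np.round(s["force"],1),"q",np.round(s["joint_positions"],1))
    print("tool delta mm",(R.T@(np.array([tx,ty,tz])-p)*1000).round(1))
E
python3 - <<'E'
from h import *
delta(.4948,-.128,.036)
c=capture("scene");cv2.imwrite("pics/s1.png",cv2.resize(c["image"][180:400,100:400],None,fx=2.5,fy=2.5))
P=pts(c)
v=masks_of(c,"ring_b")
for m in v: print(m["p"],np.round(m["bbox"]),ring(c,P,m["bbox"],.018,.072))
E
```

```text
t 2.4667 p [ 0.4951 -0.1264  0.2227] yawx -80.37 open 65.1 F [-0.1  0.1 -1.5] q [-26.9  21.5  98.3  -0.   60.3  53.5]
tool delta mm [  1.4 186.7  -0.6]
0.64 [250. 237. 274. 287.] (array([ 0.5503, -0.1273,  0.0585]), 127)
0.62 [159. 325. 190. 362.] (array([ 0.4872, -0.3255,  0.0113]), 84)
0.62 [236. 331. 274. 381.] (array([ 0.6023, -0.2713,  0.0233]), 201)
0.59 [236. 275. 269. 322.] (array([ 0.5356, -0.1968,  0.0173]), 117)
```

View pics/s1.png

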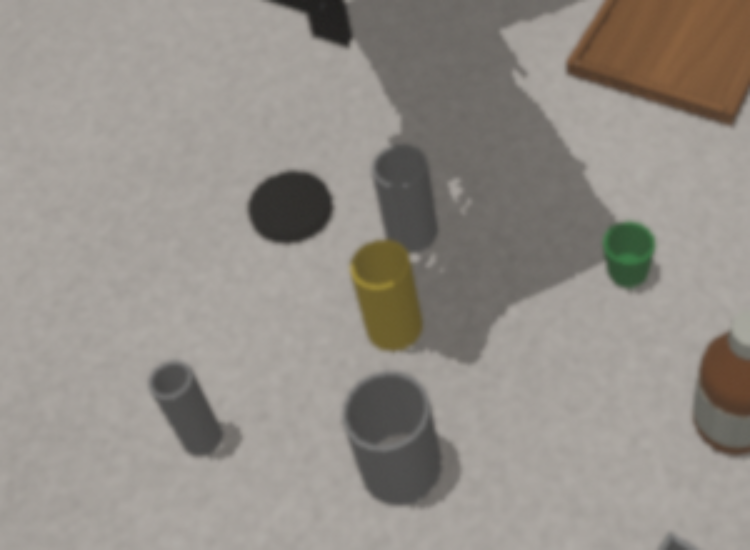

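Emit:
{"op": "send_rows", "data": {"moves": "65 1.4 30 -0.6 0;65 0 30 0 0;65 0 30 0 0;65 0 30 0 0;65 0 25 0 0;65 0 20 0 0;65 0 12 0 0;65 0 10 0 0;65 0 0 0 0;65 0 0 0 0;20 0 0 0 0;20 0 0 0 0;20 0 0 0 0;20 0 0 0 0;20 0 0 0 0;20 0 0 0 0;20 0 0 0 0;20 0 0 0 0"}}

```text
time_s: 4.07
position: [0.494, -0.1291, 0.0359]
tcp_rot: [[0.164, -0.0, 0.987], [-0.987, 0.0, 0.164], [-0.0, -1.0, -0.0]]
force: [-1.1, 0.8, 4.6]
opening: 0.416
```

Run:
```python
from h import *
delta(.5327,.2795,.2)
c=capture("top");P=pts(c)
cv2.imwrite("pics/t2.png",cv2.resize(c["image"][180:330,280:480],None,fx=3,fy=3))
```

```text
t 4.0667 p [ 0.494  -0.1291  0.0359] yawx -80.59 open 36.2 F [-1.1  0.8  4.6] q [-27.2  39.3 106.5   0.   34.3  53.4]
tool delta mm [-396.8 -164.   104.9]
```

View pics/t2.png

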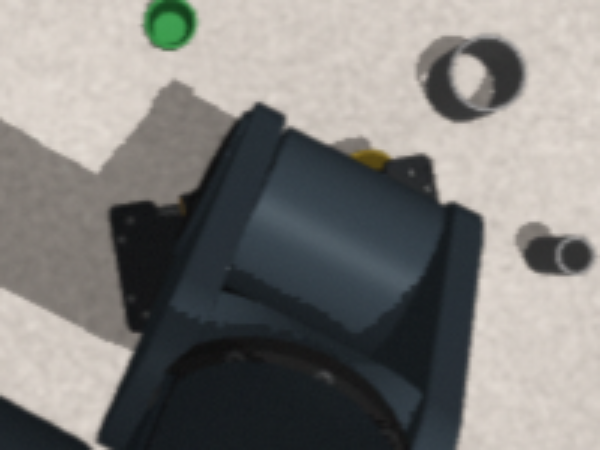

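Emit:
{"op": "send_rows", "data": {"moves": "20 0 -4 0 0;20 0 -8 0 0;20 0 -15 0 0;20 0 -25 0 0;20 0 -30 0 0;20 0 -30 0 0;20 0 -30 0 0;20 0 -15 0 0;20 0 -7 0 0;20 0 0 0 0;20 0 0 0 0"}}

```text
time_s: 5.03
position: [0.4936, -0.1292, 0.1992]
tcp_rot: [[0.163, -0.001, 0.987], [-0.987, 0.0, 0.163], [-0.0, -1.0, -0.001]]
force: [0.2, 0.3, -1.2]
opening: 0.419
```

Run:
```python
from h import *
delta(.5327,.2795,.2)
c=capture("scene");P=pts(c)
cv2.imwrite("pics/s3.png",cv2.resize(c["image"][100:400,130:430],None,fx=2,fy=2))
for m in masks_of(c,"ring_b"):
    q=P[m["region"]];print(m["p"],np.round(m["bbox"]),np.nanpercentile(q,[3,50,97],axis=0).round(3).tolist())
```

```text
t 5.0333 p [ 0.4936 -0.1292  0.1992] yawx -80.6 open 36.4 F [ 0.2  0.3 -1.2] q [-27.2  23.3  99.8  -0.   56.9  53.4]
tool delta mm [-396.8   -0.7  105.3]
0.98 [236. 329. 275. 383.] [[0.58, -0.296, 0.002], [0.603, -0.272, 0.045], [0.627, -0.249, 0.074]]
0.87 [160. 322. 190. 363.] [[0.476, -0.338, 0.0], [0.495, -0.328, 0.051], [0.5, -0.314, 0.074]]
0.78 [238. 171. 266. 224.] [[0.491, -0.149, 0.164], [0.511, -0.139, 0.196], [0.514, -0.12, 0.236]]
0.77 [238. 273. 269. 323.] [[0.519, -0.215, 0.003], [0.541, -0.201, 0.049], [0.554, -0.18, 0.074]]
```

View pics/s3.png

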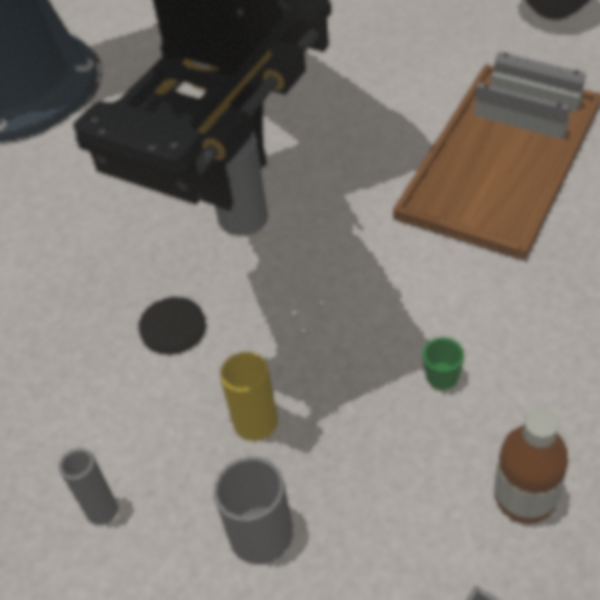

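Emit:
{"op": "send_rows", "data": {"moves": "20 -8 0 2 0;20 -16 0 4 0;20 -26 0 7 0;20 -26 0 7 0;20 -26 0 7 0;20 -26 0 7 0;20 -26 0 7 0;20 -26 0 7 0;20 -26 0 7 0;20 -26 0 7 0;20 -26 0 7 0;20 -26 0 7 0;20 -26 0 7 0;20 -26 0 7 0;20 -26 0 7 0;20 -26 0 7 0;20 -9 0 1.3 0;20 0 0 0 0;20 0 0 0 0;20 0 0 0 0"}}

```text
time_s: 6.8
position: [0.5325, 0.2784, 0.1988]
tcp_rot: [[0.163, -0.002, 0.987], [-0.987, -0.001, 0.163], [0.001, -1.0, -0.002]]
force: [0.3, 0.1, -1.3]
opening: 0.414
```

```bash
cat >> h.py <<'E'
def held():
    c=capture("scene");P=pts(c);p=np.array(read_state()["position"])
    q=P.reshape(-1,3);q=q[(np.hypot(*(q[:,:2]-p[:2]).T)<.03)&(q[:,2]<p[2]-.004)&(q[:,2]>p[2]-.037)]
    r=.019
    for lo,hi in((-.037,-.022),(-.022,-.004)):
        k=q[(q[:,2]-p[2]>lo)&(q[:,2]-p[2]<hi)]
        s=least_squares(lambda x:np.hypot(k[:,0]-x[0],k[:,1]-x[1])-r,p[:2],loss="soft_l1",f_scale=.002)
        print("held",lo,hi,s.x.round(4),(s.x-p[:2]).round(4),len(k))
    print("zmin",q[:,2].min()-p[2])
    return c,P
E
python3 - <<'E'
from h import *
delta(.5327,.2795,.2)
c,P=held()
cv2.imwrite("pics/s4.png",cv2.resize(c["image"][20:260,250:550],None,fx=2.5,fy=2.5))
for m in masks_of(c,"gauge_tray")[:1]: print(gauge(P,m["bbox"]))
E
```

```text
t 6.8 p [0.5325 0.2784 0.1988] yawx -80.63 open 36.0 F [ 0.3  0.1 -1.3] q [17.  30.  87.  -0.  63.2 97.6]
tool delta mm [-1.1 -1.2  0.4]
held -0.037 -0.022 [0.5328 0.2769] [ 0.0001 -0.0013] 143
held -0.022 -0.004 [0.5328 0.2769] [ 0.     -0.0012] 147
zmin -0.03695696652807104
```

View pics/s4.png

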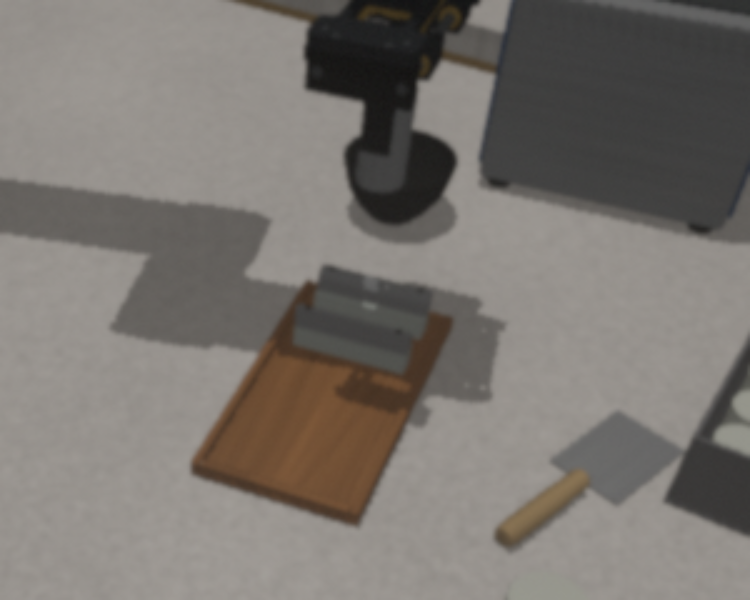

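Emit:
{"op": "send_rows", "data": {"moves": "20 -1.5 10 0.4 0;20 0 20 0 0;20 0 25 0 0;20 0 25 0 0;20 0 16 0 0;20 0 8 0 0;20 0 4 0 0;20 0 0 0 0;20 0 0 0 0"}}

```text
time_s: 7.65
position: [0.5341, 0.281, 0.0922]
tcp_rot: [[0.163, 0.001, 0.987], [-0.987, 0.0, 0.163], [-0.0, -1.0, 0.002]]
force: [0.4, -0.3, -0.8]
opening: 0.418
```

Run:
```python
from h import *
delta(.5327,.2795,.065)
c,P=held()
cv2.imwrite("pics/s5.png",cv2.resize(c["image"][90:240,310:450],None,fx=4,fy=4))
```

```text
t 7.65 p [0.5341 0.281  0.0922] yawx -80.63 open 36.4 F [ 0.4 -0.3 -0.8] q [17.2 38.3 91.4 -0.  50.2 97.8]
tool delta mm [ 1.3 27.2 -1.7]
held -0.037 -0.022 [0.5344 0.2796] [ 0.     -0.0017] 105
held -0.022 -0.004 [0.5346 0.2791] [ 0.0002 -0.0021] 107
zmin -0.03686572025152239
```

View pics/s5.png

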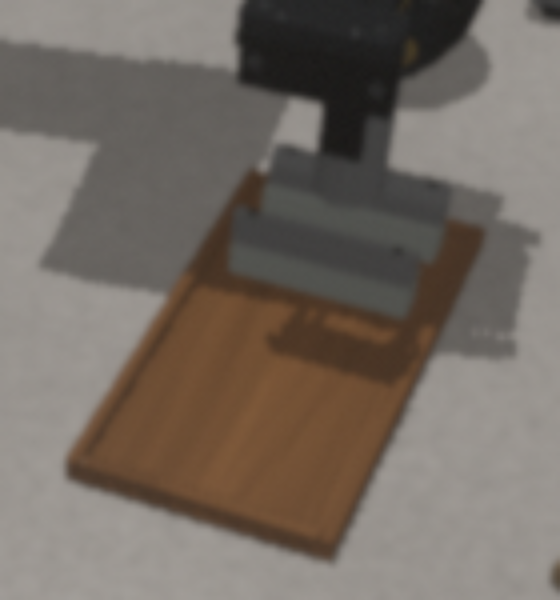

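Emit:
{"op": "send_rows", "data": {"moves": "20 0.6 3 0 0;20 0 3 0 0;20 0 3 0 0;20 0 3 0 0;20 0 3 0 0;20 0 3 0 0;20 0 2 0 0;20 0 2 0 0;20 0 0 0 0"}}

```text
time_s: 8.45
position: [0.5331, 0.2804, 0.069]
tcp_rot: [[0.163, -0.001, 0.987], [-0.987, -0.0, 0.163], [0.0, -1.0, -0.001]]
force: [0.4, 0.6, -2.0]
opening: 0.417
```

Run:
```python
from h import *
delta(.5327,.2795,.065)
print(read_state()["moment"])
```

```text
t 8.45 p [0.5331 0.2804 0.069 ] yawx -80.6 open 36.3 F [ 0.4  0.6 -2. ] q [17.1 40.3 92.1  0.  47.6 97.7]
tool delta mm [ 0.8  4.  -0.6]
[-0.00029032  0.01199505  0.02775226]
```

Emit:
{"op": "send_rows", "data": {"moves": "20 0 1 0 0;20 0 1 0 0;20 0 1 0 0;20 0 1 0 0;20 0 0 0 0"}}

```text
time_s: 8.87
position: [0.5333, 0.2804, 0.0654]
tcp_rot: [[0.163, -0.0, 0.987], [-0.987, -0.0, 0.163], [0.0, -1.0, -0.0]]
force: [-0.8, 0.8, -1.3]
opening: 0.415
```

Emit:
{"op": "send_rows", "data": {"moves": "20 0 0.7 0 0;20 0 0.7 0 0;20 0 0 0 0"}}

```text
time_s: 9.12
position: [0.5334, 0.2804, 0.0641]
tcp_rot: [[0.163, -0.0, 0.987], [-0.987, -0.0, 0.163], [-0.0, -1.0, -0.0]]
force: [-0.2, 0.5, -1.4]
opening: 0.415
```

Emit:
{"op": "send_rows", "data": {"moves": "20 0 0.7 0 0;20 0 0.7 0 0;20 0 0 0 0"}}

```text
time_s: 9.37
position: [0.5335, 0.2805, 0.0639]
tcp_rot: [[0.163, 0.0, 0.987], [-0.987, -0.0, 0.163], [0.0, -1.0, 0.0]]
force: [-2.4, -0.6, 5.0]
opening: 0.418
```

Emit:
{"op": "send_rows", "data": {"moves": "20 0 0 0 0;20 0 0 0 0;46 0 0 0 0;46 0 0 0 0;46 0 0 0 0;46 0 0 0 0;46 0 0 0 0;46 0 0 0 0"}}

```text
time_s: 10.03
position: [0.5334, 0.2804, 0.0626]
tcp_rot: [[0.163, -0.0, 0.987], [-0.987, -0.0, 0.163], [0.0, -1.0, -0.0]]
force: [1.2, 0.2, 0.6]
opening: 0.531
```

Run:
```python
from h import *
delta(.5327,.2795,.2)
c=capture("scene");P=pts(c)
cv2.imwrite("pics/s6.png",cv2.resize(c["image"][70:220,320:460],None,fx=4,fy=4))
```

```text
t 10.0333 p [0.5334 0.2804 0.0626] yawx -80.61 open 46.2 F [1.2 0.2 0.6] q [17.1 40.8 92.3  0.  46.9 97.7]
tool delta mm [   0.8 -137.4   -0.9]
```

View pics/s6.png

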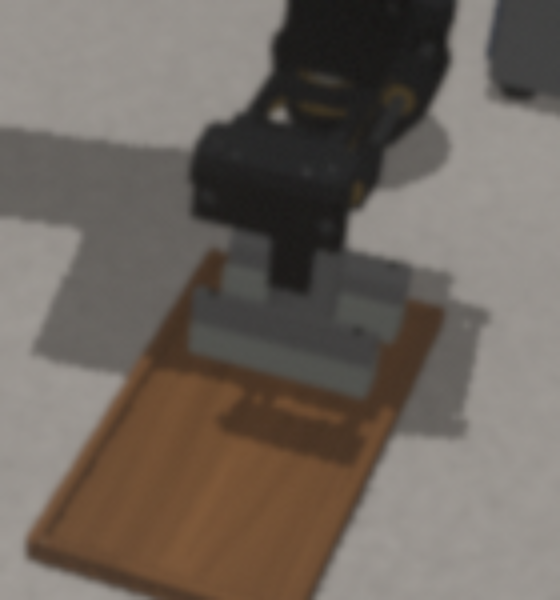

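Emit:
{"op": "send_rows", "data": {"moves": "20 0 0 0 0;20 0 0 0 0;20 0 0 0 0;20 0 0 0 0;20 0 0 0 0;20 0 0 0 0;20 0 -2 0 0;20 0 -5 0 0;20 0 -10 0 0;20 0 -15 0 0;20 0 -15 0 0;20 0 -10 0 0;20 0 -8 0 0;20 0 0 0 0;20 0 0 0 0"}}

```text
time_s: 11.33
position: [0.5336, 0.2805, 0.1283]
tcp_rot: [[0.163, 0.001, 0.987], [-0.987, 0.0, 0.163], [-0.0, -1.0, 0.001]]
force: [-0.8, -0.8, -1.1]
opening: 0.415
```

Emit:
{"op": "send_rows", "data": {"moves": "20 8 0 0 0;20 16 0 0 0;20 24 0 0 0;20 24 0 0 0;20 24 0 0 0;20 16 0 0 0;20 8 0 0 0;20 0 0 0 0;20 0 0 0 0"}}

```text
time_s: 12.08
position: [0.5527, 0.1619, 0.1272]
tcp_rot: [[0.162, -0.001, 0.987], [-0.987, 0.0, 0.162], [-0.001, -1.0, -0.001]]
force: [-0.5, -1.2, -0.9]
opening: 0.417
```

Run:
```python
from h import *
delta(.5525,.161,.043)
c,P=held()
cv2.imwrite("pics/s7.png",cv2.resize(c["image"][70:240,310:460],None,fx=3.5,fy=3.5))
```

```text
t 12.0833 p [0.5527 0.1619 0.1272] yawx -80.67 open 36.3 F [-0.5 -1.2 -0.9] q [ 5.2 33.7 94.2  0.  52.2 85.8]
tool delta mm [ 0.9 84.2 -0.2]
held -0.037 -0.022 [0.553  0.1602] [ 0.0004 -0.0023] 122
held -0.022 -0.004 [0.5531 0.1602] [ 0.0005 -0.0023] 125
zmin -0.0366941655251771
```

View pics/s7.png

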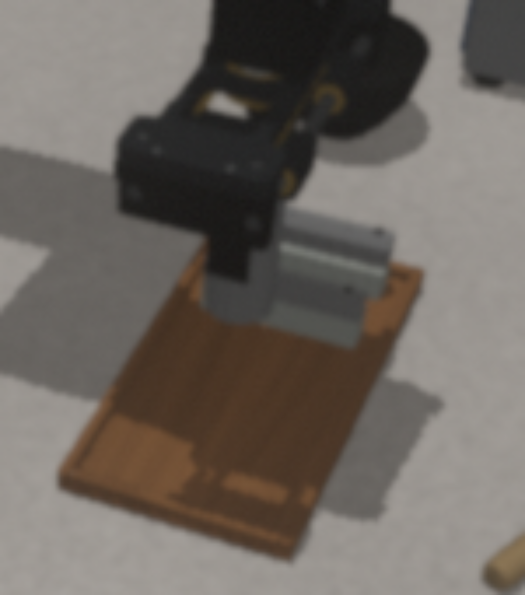

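Emit:
{"op": "send_rows", "data": {"moves": "20 0 8 0 0;20 0 16 0 0;20 0 18 0 0;20 0 16 0 0;20 0 10 0 0;20 0 6 0 0;20 0 3 0 0;20 0 2 0 0;20 0 1 0 0;20 0 1 0 0;20 0 0 0 0"}}

```text
time_s: 13.05
position: [0.5535, 0.1621, 0.0472]
tcp_rot: [[0.163, 0.001, 0.987], [-0.987, 0.0, 0.163], [0.0, -1.0, 0.001]]
force: [0.3, -0.9, -1.8]
opening: 0.418
```

Emit:
{"op": "send_rows", "data": {"moves": "20 0 1 0 0;20 0 1 0 0;20 0 1 0 0;20 0 0.5 0 0;20 0 0 0 0"}}

```text
time_s: 13.47
position: [0.5529, 0.1621, 0.0432]
tcp_rot: [[0.163, -0.0, 0.987], [-0.987, -0.0, 0.163], [-0.0, -1.0, -0.0]]
force: [-0.3, -0.5, -0.4]
opening: 0.415
```

Emit:
{"op": "send_rows", "data": {"moves": "20 0 0.6 0 0;20 0 0.6 0 0;20 0 0 0 0"}}

```text
time_s: 13.72
position: [0.5531, 0.1621, 0.0427]
tcp_rot: [[0.163, 0.0, 0.987], [-0.987, -0.0, 0.163], [0.0, -1.0, 0.0]]
force: [-1.2, -0.5, 3.7]
opening: 0.414
```

Contact with the floor; release gently and retreat straight up.

Emit:
{"op": "send_rows", "data": {"moves": "60 0 0 0 0;60 0 0 0 0;60 0 0 0 0;60 0 0 0 0;60 0 0 0 0;60 0 0 0 0;60 0 -5 0 0;60 0 -12 0 0;60 0 -20 0 0;60 0 -30 0 0;60 0 -30 0 0;60 0 -30 0 0;60 0 -20 0 0;60 -20 0 -20 0;60 -20 0 -30 0;60 0 0 -30 0;60 0 0 -30 0;60 0 0 0 0;60 0 0 0 0"}}

```text
time_s: 15.3
position: [0.4363, 0.1837, 0.1901]
tcp_rot: [[0.164, 0.0, 0.986], [-0.986, 0.0, 0.164], [-0.0, -1.0, 0.0]]
force: [1.2, -0.5, -0.5]
opening: 0.689
```

Run:
```python
from h import *
delta(.5525,.161,.043)
c=capture("top");P=pts(c)
for m in masks_of(c,"ring_b"): print(np.round(m["bbox"]),ring(c,P,m["bbox"],.017,.072,.095))
c=capture("scene");cv2.imwrite("pics/s8.png",c["image"])
P=pts(c)
for m in masks_of(c,"ring_b"): print(np.round(m["bbox"]),np.nanpercentile(P[m["region"]],[2,50,98],axis=0).round(3).tolist())
```

```text
t 15.3 p [0.4363 0.1837 0.1901] yawx -80.56 open 59.9 F [ 1.2 -0.5 -0.5] q [  9.3  21.4 105.4   0.   53.2  89.8]
tool delta mm [ 41.4 147.2 110.8]
[422. 191. 458. 222.] (array([ 0.6011, -0.2697,  0.0233]), 114)
[387. 230. 411. 251.] (array([ 0.5344, -0.1952,  0.0172]), 86)
[202. 219. 232. 243.] (array([0.5531, 0.1605, 0.0173]), 135)
[456. 258. 482. 269.] (array([ 0.4861, -0.3239,  0.0116]), 64)
[234. 329. 276. 383.] [[0.579, -0.296, -0.001], [0.603, -0.272, 0.045], [0.627, -0.249, 0.074]]
[158. 322. 190. 363.] [[0.457, -0.338, -0.002], [0.495, -0.327, 0.05], [0.5, -0.309, 0.074]]
[237. 273. 272. 323.] [[0.519, -0.215, 0.002], [0.542, -0.201, 0.049], [0.554, -0.18, 0.074]]
[367. 152. 388. 202.] [[0.538, 0.14, 0.008], [0.559, 0.147, 0.058], [0.573, 0.176, 0.081]]
```

View pics/s8.png

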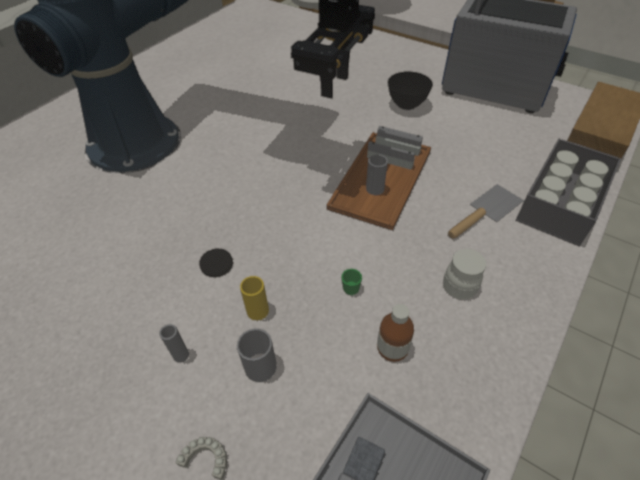

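The ring stands upright on the tray floor at about (378,175), the gripper is clear, and the other rings haven't moved.

```bash
python3 -c "
from rig import *
print(hand_in())"
```

```text
the job is handed in; nothing more can be done
None
```

The 38 mm steel ring (ring_b) has been through the slot gauge and now stands upright on the empty tray floor beside it. I handed the job in at about 15 s on the robot's clock.

- **In the gauge:** I lowered the ring between the rails until it stopped on the no-go step with about 6 N of contact. I then opened the fingers so it rested there on its own, regripped it, and lifted it out.
- **Final position:** The last pictures put the ring at about (0.553, 0.1605), with its top at 81–83 mm, which fits a 75 mm ring standing on the 8 mm floor. That is about 67 mm clear of the gauge's near edge.
- **Other objects:** ring_a, ring_c and the yellow look-alike measured within a millimetre of where they started, and the gripper was clear of everything.

Two readings disagreed slightly, neither of which affected the result:
- **Jaw opening:** it read about 36 mm on the 38 mm ring.
- **Camera offset:** the two cameras differed by 1–2 mm.

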